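Fish the bike key out from under the riser and shut it in the key box

TASK

The bike-lock key has slid under the wire riser, where fingers do not fit: take the reach hook, catch the key with it and drag the key out over the table top until it is well clear of the riser, without touching the key with the gripper while it is under there. Put the hook down on the table, lay the key in the clear acrylic box and press the box's lid shut until it snaps past its catch. Do not disturb the owl, the magnifying glass, the candle or the key carousel.

Things in the scene. Friction and masses are not known exactly. Their poses are not given: they have to be found in the camera images.
- hook: Loose reach hook, 165 mm long, 140 g, standing on the table. Origin: underside, below the middle of the handle; +x runs along the handle to the hook, z up. Handle: upright wooden bar 90 long (x -45..45), 22 wide, 38 mm tall, flat sides, to be pinched from above across its width. A level 9 mm steel rod (axis 29.5 mm up) runs from its front to x = 115 mm and there turns straight down.
- hook_tip (a point): Lowest point of the hook's down-turned, 9 mm thick end: 115 mm ahead of the body's origin and level with the handle's underside, so the tool stands on handle and tip. Free height below the rod: 25 mm.
- key: Loose bike-lock key, about 70 g, one rigid piece 148 mm long, lying flat. Origin: table level under the centre of its ring; +x runs from the ring along the key to the end of the blade at x = 114 mm. Green plastic head, x 33..79 mm, 34 wide, 16 mm tall, on which it rests; steel blade 11 wide, 5 mm thick.
- key_ring (a point): Centre of the key's level steel ring: 68 mm outer, 52 mm inner diameter, 8 mm thick wire, 4 to 12 mm above the table. This point is 8 mm above the key's underside.
- key_head (a point): Centre of the key's plastic head, 56 mm from the ring's centre along the key's +x, 8 mm above its underside.
- riser: Fixed wire shelf riser: level grid of 4 mm steel wires 22 mm apart, 180 deep (x) by 380 mm wide (y), 67 mm free height below, top at 73 mm, open at front and back, 6 mm legs only at its four corners. Origin: table level under its centre; its front edge, towards the robot, lies at its x = -90 mm. The key starts below it.
- box: Fixed clear acrylic box with an open top, outside 130 (x) by 190 (y) by 55 mm tall, walls 4 mm, floor about 4 mm. Origin: table level under its centre, front to -x. Its lid is hinged on the far (+x) top edge.
- box_lid (a joint): Hinge angle (rad) of the box's clear lid: 0 shut, 1.57 upright, stop at 1.9. Plate 130 x 190 x 5 mm with a 12 mm thumb tab, 50 mm wide, at the middle of its free edge. A friction hinge keeps it where it is left (1 to 2 N at the free edge moves it). A sprung catch in the front wall stops it ajar at about 0.1; pressed down there with about 10 N it snaps past and stays shut.
- lid_hinge (a point): Middle of the lid's hinge line on the box: 65 mm behind (+x) the box's centre, 55 mm up. The hinge line runs along the box's y.
- lid_edge (a point): Middle of the lid's free edge (root of the thumb tab), on its outer (upper when shut) face, 130 mm from the hinge line.
- owl: Loose ceramic owl, 56 mm across, 80 mm tall, standing in front of the riser on the one or the other side. Origin: centre of its underside. Leave alone.
- magnifier: Loose chrome magnifying glass lying flat, 171 mm long, 14 mm high: lens rim 80 mm across with its centre 46 mm along +x from the origin, handle 14 mm thick to x = -85 mm. Lies in front of the riser on the other side than the owl. Origin: table level, where handle and rim meet. Leave alone.
- candle: Loose candle in an amber glass jar, 75 mm across and 90 mm tall, at a far corner. Origin: centre of its underside. Leave alone.
- carousel: Stainless key carousel at the other far corner: fixed base 100 mm across, post, and a spinning top with keys, 182 mm tall and 120 mm across. Origin: centre of its underside. Leave alone.
- carousel_top (a joint): Angle (rad) of the carousel's light spinning top about its upright axis; it starts within 0.3 of zero. Leave alone.
Not all that is in view belongs to the job. Of the things like the hook, leave any that is red; of the rest the larger one is meant. Leave any blue look-alike of the key alone.

How it is judged:
By the outcome, as a careful person would: the job done as asked, in the order asked, and still so for the second after the job is handed in, with the robot touching nothing.
It also fails if it takes over 72 s, if anything falls off the work surface, if the arm or the gripper's body presses on something with over 40 N, if the wrist force passes 120 N, or if a joint passes its speed limit or range.

ROBOT

A 6-joint arm with a two-finger parallel gripper is mounted at the origin on the work surface. World frame = base frame: x ahead of the robot, y to its left, z up, the work surface at z = 0. Lengths are in m, angles in rad, forces in N, time in s.
With the tool pointing down it reaches from about 0.35 to 0.8 m from the base axis. Payload 7.3 kg.
Tool frame: the origin (TCP) lies between the finger pads; the fingertips stand 14 mm ahead of it and the grasp point (between the pads) lies 5 mm behind it; z points along the fingers, y is the line along which they close (so a half turn about z gives the same grasp; the last joint's range is limited). The gripper opens to 85 mm and grips with 20 to 120 N. Pads are 22 mm wide; open, the fingers measure 114 mm over their backs; the gripper's body (76 mm by 85 mm) begins 54 mm behind the grasp point. The pads swing forward as they close: fully open they stand 13 mm farther back than shut.
Start: joints at [-1.444, 0.342, 1.524, -0, 1.275, -0.146], TCP at [0.141, -0.506, 0.245] pointing down, gripper open.
Joint ranges: [-2.53, 2.53], [-0.77, 2.02], [0.04, 2.7], [-1, 4.14], [0.28, 2.66], [-3.11, 3.11]. Speed limits (rad/s): [2.57, 2.57, 3.14, 3.14, 3.14, 3.14].

INTERFACE

Orientations are given as a unit quaternion [w, x, y, z].
In Python, from workcell import env gives the robot as it stands.
- The arm moves only by the tool jog_arm, never from a script. Its argument "increments" is a list of rows, each a list of 7 numbers: the opening, from 0 (shut) to 1 (fully open), then the shift along the tool's x, y, z in m, then the turn, a rotation vector about the tool's x, y, z in degrees. In form: [[jaw, tx, ty, tz, ax, ay, az], ...]. A call has 1 to 8 rows; each row is the pose to reach, as a shift and turn from the pose commanded when the call began, along the tool's axes at that moment; what a row does not reach only later rows make up. A row lasts 1/12 s, in which the tool goes at most 41.7 mm and 7.16 degrees, less where a joint would pass 70% of its speed; a pose out of reach is approached as far as the arm can. A call with a gripper value outside its range is refused whole. The fingers move at their own pace and stop on an object; "squeeze" is the grip in N (left out, the last holds). Time passes only in rows, so rows that repeat a pose let the fingers close. It gives the time, the measured TCP pose, the force, the opening and the grip force at its end, in the units of the state.
- env.get_obs(): the state, without advancing time (a new reading comes with each control period).
- env.read_camera(name): name is "side" or "top"; returns (picture, depth): 480x640x3 uint8, blue, green, red; 480x640 float32, m along the optical axis (not along the pixel's ray), 0 where there is no reading.
- env.camera_params(name): a dict with "camera_matrix" (3x3 intrinsics, pixels), "T" (4x4, takes a point from camera to world coordinates). Camera axes: x right, y up, looking along -z (the intrinsics and any distortion apply to the point x, -y, -z); pixel columns grow to the right and rows downward; lengths in m; the calibration is good to about 2 mm. A picture is of the moment at which its call begins. camera_params takes no time and is no camera call.
- env.finish_job(): hands the job in; it is judged then, once.
The state is a dict: "time": time; "joint_positions": joint angles; "joint_velocities": joint speeds; "joint_efforts": joint torques, N m; "position": TCP position; "tcp_rot": TCP orientation; "wrist_force": force on the tool from outside, world axes, zero at the start; "torque": the same for the moment, N m; "grip_width": opening from 0.0 (shut) to 1.0 (fully open); "grasp_force": force on a finger pad.
Only numpy, scipy, OpenCV 4.12 (cv2) and the standard library are available. Lean on these libraries where they do the work, as an engineer would, in place of code of your own. Each camera call takes 0.05 s, during which the arm holds its last target. There are 200 camera calls.

## Working session

There is one attempt and no reset: what is moved stays moved. The work goes in short steps, Python scripts to look and compute and a tool call to move; the robot and the scene stay as the last step left them, time stands still between calls to the robot, and variables do not carry over. Pictures are saved under pics/ and viewed, at most 10 in all, crops included, and the job is handed in when it is done.

Besides the shell and the picture viewer there is one more tool, called after "Request:" by a JSON object that holds its "fn" and its "kwargs", one argument or row to a line. jog_arm: Moves the arm, as the interface text tells. Its arguments: {"type":"object","properties":{"increments":{"type":"array"},"squeeze":{"type":"number"}},"required":["increments"]}

```bash
mkdir -p pics; ls; cat > h.py <<'E'
import numpy as np, cv2
from workcell import env
def cam(n,save=None):
    im,d=env.read_camera(n); p=env.camera_params(n)
    if save: cv2.imwrite('pics/'+save,im)
    K=np.array(p["camera_matrix"]);T=np.array(p["T"])
    u,v=np.meshgrid(np.arange(640),np.arange(480))
    q=np.stack([(u-K[0,2])/K[0,0]*d,-(v-K[1,2])/K[1,1]*d,-d],-1)
    W=q@T[:3,:3].T+T[:3,3]; W[d==0]=np.nan
    return im,d,W,p
def ray(p,u,v,z):
    K=np.array(p["camera_matrix"]);T=np.array(p["T"])
    r=T[:3,:3]@np.array([(u-K[0,2])/K[0,0],-(v-K[1,2])/K[1,1],-1]);o=T[:3,3]
    return o+r*(z-o[2])/r[2]
E
python3 - <<'E'
from h import *
for n in ("top","side"):
    im,d,W,p=cam(n,n+'0.png'); print(p); 
    np.savez(''+n+'0.npz',im=im,W=W,d=d)
print(env.get_obs())
E
```

```text
pics
{'camera_matrix': array([[451.14469095,   0.        , 331.60823633],
       [  0.        , 451.14469095, 244.03200943],
       [  0.        ,   0.        ,   1.        ]]), 'T': array([[-2.87860545e-02,  9.92583720e-01, -1.18105553e-01,
         4.01723439e-01],
       [-9.99577520e-01, -2.90591188e-02, -5.90278910e-04,
         6.69066332e-02],
       [-4.01794452e-03,  1.18038664e-01,  9.93000871e-01,
         1.14250868e+00],
       [ 0.00000000e+00,  0.00000000e+00,  0.00000000e+00,
         1.00000000e+00]])}
{'camera_matrix': array([[564.21003142,   0.        , 308.67031056],
       [  0.        , 564.21003142, 236.25643549],
       [  0.        ,   0.        ,   1.        ]]), 'T': array([[-0.72686785,  0.35633746, -0.58710029, -0.20951597],
       [-0.68656302, -0.3983767 ,  0.60821643,  0.8179778 ],
       [-0.01715678,  0.84517432,  0.53421533,  0.79023843],
       [ 0.        ,  0.        ,  0.        ,  1.        ]])}
{'time': 0.1, 'joint_positions': array([-1.44398750e+00,  3.42718475e-01,  1.52486261e+00, -1.33238394e-05,
        1.27541818e+00, -1.46021077e-01]), 'joint_velocities': array([-5.39675473e-04,  3.66205417e-04,  4.89353983e-04,  1.28792076e-03,
       -4.30645032e-05, -6.95502291e-04]), 'joint_efforts': array([ 3.58144884e-03, -4.34445190e+01, -2.46491379e+01,  4.00463432e-05,
        4.72196043e-03, -4.93699417e-06]), 'position': array([ 0.14143198, -0.50526252,  0.24468204]), 'tcp_rot': array([-7.03336003e-04,  9.90709391e-01,  1.35994147e-01,  3.84206116e-07]), 'wrist_force': array([-0.30728626, -1.25162983,  0.31155919]), 'torque': array([-0.04157259, -0.0172296 , -0.01979154]), 'grasp_force': 0.0, 'grip_width': 0.9992935597350108}
```

View pics/top0.png

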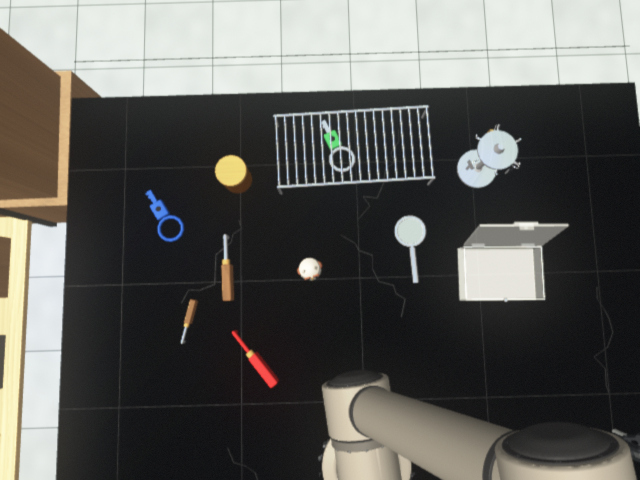

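View pics/side0.png

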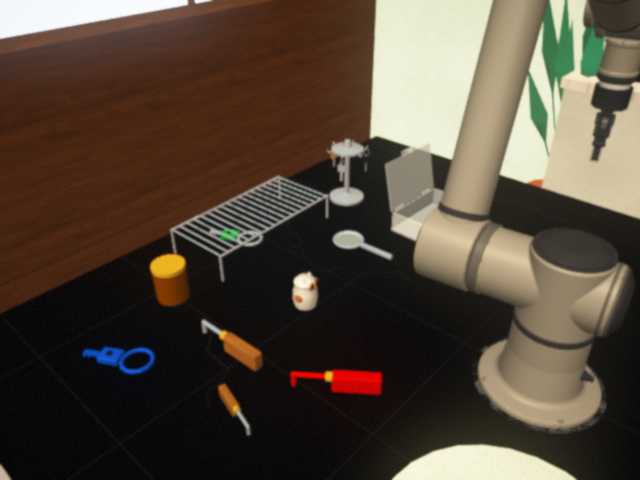

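The top view shows three hook-like things: large brown (227,270), small brown (189,320) and red (255,360). The large brown one is the hook, as it is not red and is the larger of the other two. The green key is under the riser at (335,145), and the blue look-alike is at (163,218). The owl is at (309,268), the magnifier at (410,240) and the box at (502,272) with its lid up. The side view agrees: hook at (235,345), key at (238,237).

```bash
cat > m.py <<'E'
from h import *
A={n:np.load(n+'0.npz') for n in("top","side")}
P={n:env.camera_params(n) for n in A}
def pts(n,x0,x1,y0,y1,f):
    im=A[n]['im'];W=A[n]['W'];hsv=cv2.cvtColor(im,cv2.COLOR_BGR2HSV).astype(int)
    m=np.zeros(im.shape[:2],bool);m[y0:y1,x0:x1]=1
    m&=f(hsv[...,0],hsv[...,1],hsv[...,2],W[...,2]); return W[m],np.argwhere(m)
def rep(name,w,pca=True):
    print(name,len(w),'mean',np.nanmean(w,0).round(4),'min',np.nanpercentile(w,1,0).round(4),'max',np.nanpercentile(w,99,0).round(4),end=' ')
    if pca:
        c=w[~np.isnan(w[:,0]),:2].astype(np.float32); r=cv2.minAreaRect(c); print('rect',np.round(r[0],4),np.round(r[1],4),round(r[2],2))
    else: print()
for n,hb,sb in(("top",(212,242,228,306),(200,245,228,262)),("side",(195,268,312,372),(195,235,312,345))):
    rep(n+' hook handle',pts(n,*hb,lambda h,s,v,z:(h<19)&(s>120)&(v>60)&(z>.02))[0])
    rep(n+' hook rod',pts(n,*hb,lambda h,s,v,z:(s<90)&(v>70)&(z>.008))[0])
for n,b in(("top",(310,360,115,176)),("side",(200,270,222,252))):
    rep(n+' key head',pts(n,*b,lambda h,s,v,z:(h>40)&(h<80)&(s>100)&(z<.04))[0])
    rep(n+' key steel',pts(n,*b,lambda h,s,v,z:(s<70)&(v>90)&(z<.04)&(z>.0))[0])
rep('riser top',pts('top',260,440,98,195,lambda h,s,v,z:(z>.06)&(z<.08))[0])
rep('owl',pts('top',294,326,254,284,lambda h,s,v,z:(z>.02))[0])
rep('mag',pts('top',390,430,210,285,lambda h,s,v,z:(v>90))[0])
rep('cand',pts('top',210,252,150,196,lambda h,s,v,z:(z>.07))[0])
rep('box',pts('top',455,550,244,304,lambda h,s,v,z:(z>.045)&(z<.065))[0])
rep('lid',pts('top',455,575,218,252,lambda h,s,v,z:(z>.065))[0])
rep('caro',pts('top',450,525,120,190,lambda h,s,v,z:(z>.1))[0])
t=A['top']['im']
a=cv2.resize(t[225:400,150:290],None,fx=2.8,fy=2.8,interpolation=cv2.INTER_CUBIC)
b=cv2.resize(t[100:195,270:440],(392,219),interpolation=cv2.INTER_CUBIC)
c=cv2.resize(t[210:310,440:580],(392,271),interpolation=cv2.INTER_CUBIC)
cv2.imwrite('pics/crop.png',np.hstack([a,np.vstack([b,c])]))
E
python3 m.py
```

```text
top hook handle 378 mean [0.4482 0.327  0.037 ] min [0.4035 0.3167 0.0216] max [0.4988 0.3399 0.0433] rect [0.4522 0.329 ] [0.0983 0.024 ] 1.27
top hook rod 96 mean [0.5355 0.3314 0.0327] min [0.504  0.3269 0.011 ] max [0.5644 0.3367 0.0393] rect [0.5341 0.3317] [0.061  0.0086] 2.6
side hook handle 577 mean [0.4425 0.3332 0.0335] min [0.4024 0.3189 0.0206] max [0.4915 0.3424 0.0404] rect [0.4532 0.3311] [0.1043 0.0235] 2.52
side hook rod 127 mean [0.5419 0.3349 0.0288] min [0.5108 0.3291 0.0097] max [0.5667 0.339  0.0363] rect [0.5384 0.3333] [0.0587 0.0115] 0.19
top key head 166 mean [0.8094 0.0595 0.0152] min [ 0.7863  0.0433 -0.001 ] max [0.8385 0.0793 0.0214] rect [0.8113 0.0588] [0.0514 0.0372] 19.03
top key steel 519 mean [0.7911 0.0483 0.007 ] min [ 7.243e-01 -1.070e-02  1.000e-04] max [0.8766 0.1146 0.0172] rect [0.8019 0.0512] [0.1627 0.1244] 1.79
side key head 122 mean [0.8095 0.0614 0.0099] min [ 0.7849  0.0201 -0.0019] max [0.8515 0.0833 0.0179] rect [0.8204 0.0505] [0.054  0.0704] 33.7
side key steel 286 mean [0.7901 0.0482 0.0065] min [ 7.247e-01 -3.170e-02  1.000e-04] 
[... 356 characters left out ...]
an [ 0.5466 -0.1324  0.0103] min [ 0.4378 -0.169  -0.001 ] max [ 0.6038 -0.0937  0.0175] rect [ 0.5234 -0.1239] [0.0806 0.1698] 78.52
cand 804 mean [0.7092 0.304  0.0901] min [0.6751 0.2696 0.0718] max [0.7461 0.3397 0.0951] rect [0.7108 0.3052] [0.0738 0.0732] 5.08
box 739 mean [ 0.4593 -0.3439  0.0547] min [ 0.3833 -0.4387  0.0454] max [ 0.5177 -0.2472  0.0643] rect [ 0.4497 -0.3434] [0.1925 0.1355] 89.0
lid 1794 mean [ 0.5317 -0.344   0.1363] min [ 0.5157 -0.439   0.0672] max [ 0.5476 -0.2505  0.197 ] rect [ 0.5324 -0.3457] [0.192  0.0343] 88.46
caro 1430 mean [ 0.7188 -0.3089  0.1574] min [ 0.6769 -0.3594  0.1117] max [ 0.7769 -0.2578  0.1819] rect [ 0.7182 -0.3127] [0.1221 0.1096] 50.21
```

View pics/crop.png

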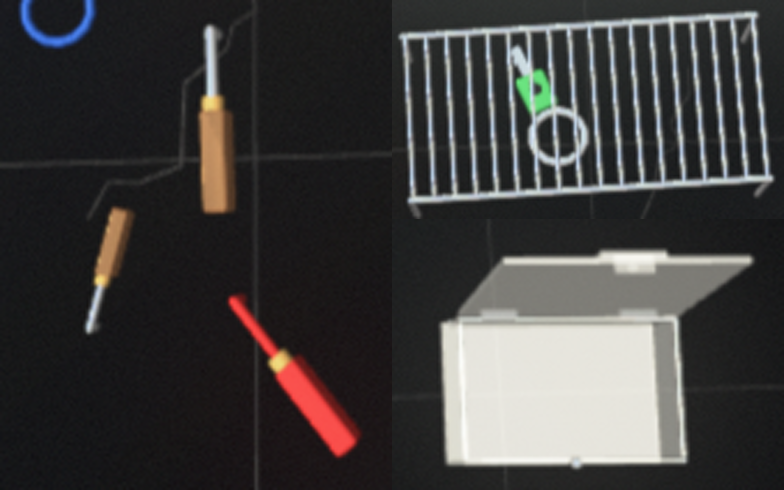

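The crop confirms the hook: the large wooden bar with a steel rod and a down-turned end at the far side. The small brown and red ones stay. The key's ring is nearest the robot, with its blade pointing away and left.

```bash
cat > m2.py <<'E'
from h import *
from scipy.optimize import least_squares
exec(open('m.py').read().split("for n,hb")[0])
for n,b in(("top",(310,362,115,180)),("side",(200,272,222,252))):
    w,_=pts(n,*b,lambda h,s,v,z:(s<70)&(v>90)&(z<.03)&(z>-.005))
    c=np.array([.762,.045])
    for k in range(6):
        r=np.hypot(*(w[:,:2]-c).T); q=w[(r>.02)&(r<.042)]
        s=least_squares(lambda p:np.hypot(q[:,0]-p[0],q[:,1]-p[1])-.030,c,loss='soft_l1',f_scale=.003); c=s.x
    print(n,'ring',c.round(4),len(q),'z',np.median(q[:,2]).round(4),'rms',np.sqrt(np.mean(s.fun**2)).round(4))
p=P['top']
print('ring px',ray(p,341.6,159,.008).round(4),'head',ray(p,332.9,139.5,.016).round(4),'tip',ray(p,324.2,121.7,.008).round(4))
w,_=pts('top',310,362,115,180,lambda h,s,v,z:(h>40)&(h<80)&(s>100)&(z<.03));print('head med',np.median(w,0).round(4))
# riser front: corners by pixel z=.073 ; box corners z=.055
for u,v in((279,188),(433,180),(275,115),(428,107)):print('riser',ray(p,u,v,.071).round(4))
for u,v in((459.5,300),(545,299),(459,247),(541.5,246)):print('box',ray(p,u,v,.055).round(4))
E
python3 m2.py
```

```text
top ring [0.7566 0.0363] 258 z 0.0108 rms 0.0045
side ring [0.7567 0.038 ] 169 z 0.0094 rms 0.0037
ring px [0.7576 0.0353 0.008 ] head [0.8077 0.0564 0.016 ] tip [0.8595 0.0777 0.008 ]
head med [0.8087 0.0565 0.0162]
riser [0.6699 0.1913 0.071 ]
riser [ 0.6786 -0.1833  0.071 ]
riser [0.855  0.1985 0.071 ]
riser [ 0.8642 -0.1812  0.071 ]
box [ 0.3875 -0.234   0.055 ]
box [ 0.384  -0.4381  0.055 ]
box [ 0.5148 -0.2408  0.055 ]
box [ 0.5114 -0.4404  0.055 ]
```

Request:
{"fn": "jog_arm", "kwargs": {
  "increments": [
    [0.6,0.36,0.3,0,0,0,6],
    [0.6,0.36,-0.3,0,0,0,13.6],
    [0.6,0.36,-0.3,0,0,0,13.6],
    [0.6,0.36,-0.3,0,0,0,13.6],
    [0.6,0.36,-0.3,0,0,0,13.6],
    [0.6,0.36,-0.3,0,0,0,13.6],
    [0.6,0.36,-0.3,0,0,0,13.6],
    [0.6,0.36,-0.3,0,0,0,13.6]
  ]
}}

```text
time: 0.77
position: [0.3234, -0.2668, 0.2451]
tcp_rot: [-0.0, 1.0, 0.017, -0.0]
wrist_force: [0.7, 0.6, -0.2]
grip_width: 0.6
grasp_force: 0.0
```

Request:
{"fn": "jog_arm", "kwargs": {
  "increments": [
    [0.6,0.124,-0.591,0,0,0,0],
    [0.6,0.124,-0.591,0,0,0,0],
    [0.6,0.124,-0.591,0,0,0,0],
    [0.6,0.124,-0.591,0,0,0,0],
    [0.6,0.124,-0.591,0,0,0,0],
    [0.6,0.124,-0.591,0,0,0,0],
    [0.6,0.124,-0.591,0,0,0,0],
    [0.6,0.124,-0.591,0,0,0,0]
  ]
}}

```text
time: 1.43
position: [0.3795, 0.0618, 0.2453]
tcp_rot: [0.0, 1.0, 0.018, 0.0]
wrist_force: [0.8, -0.3, 0.9]
grip_width: 0.6
grasp_force: 0.0
```

Request:
{"fn": "jog_arm", "kwargs": {
  "increments": [
    [0.6,0.056,-0.264,0.0,0,0,0],
    [0.6,0.056,-0.264,0.02,0,0,0],
    [0.6,0.056,-0.264,0.06,0,0,0],
    [0.6,0.056,-0.264,0.1,0,0,0],
    [0.6,0.056,-0.264,0.13,0,0,0],
    [0.6,0.056,-0.264,0.13,0,0,0],
    [0.6,0.056,-0.264,0.13,0,0,0],
    [0.6,0.056,-0.264,0.13,0,0,0]
  ]
}}

```text
time: 2.1
position: [0.4251, 0.3279, 0.1116]
tcp_rot: [0.001, 1.0, 0.019, -0.002]
wrist_force: [-1.4, -0.3, -0.6]
grip_width: 0.601
grasp_force: 0.0
```

```bash
python3 - <<'E'
from h import *
im,d,W,p=cam('side');cv2.imwrite('pics/g1.png',cv2.resize(im[180:420,120:440],(800,600)))
print(env.get_obs()['position'])
E
```

```text
[0.42483998 0.32855513 0.11027663]
```

View pics/g1.png

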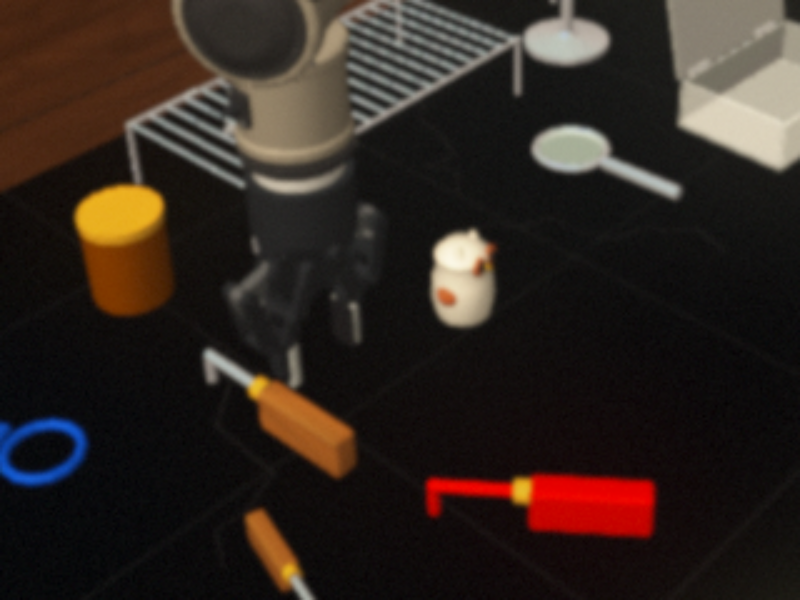

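The fingers straddle the handle's line, over the handle at about (300,400) in the crop. Descending to grip.

Request:
{"fn": "jog_arm", "kwargs": {
  "increments": [
    [0.6,0,0,0.03,0,0,0],
    [0.6,0,0,0.06,0,0,0],
    [0.6,0,0,0.08,0,0,0],
    [0.6,0,0,0.087,0,0,0],
    [0.6,0,0,0.087,0,0,0],
    [0.2,0,0,0.087,0,0,0],
    [0.0,0,0,0.087,0,0,0],
    [0.0,0,0,0.087,0,0,0]
  ],
  "squeeze": 60
}}

```text
time: 2.82
position: [0.4277, 0.3261, 0.0302]
tcp_rot: [-0.001, 1.0, 0.018, 0.002]
wrist_force: [-0.7, -0.3, -0.8]
grip_width: 0.244
grasp_force: 58.5
```

Request:
{"fn": "jog_arm", "kwargs": {
  "increments": [
    [0.0,0,0,0,0,0,0],
    [0.0,0,0,0,0,0,0],
    [0.0,0,0,0,0,0,0],
    [0.0,0,0,0,0,0,0],
    [0.0,0,0,-0.01,0,0,0],
    [0.0,0,0,-0.025,0,0,0],
    [0.0,0,0,-0.05,0,0,0],
    [0.0,0,0,-0.05,0,0,0]
  ]
}}

```text
time: 3.48
position: [0.4285, 0.3267, 0.0828]
tcp_rot: [-0.002, 1.0, 0.018, 0.003]
wrist_force: [0.7, 1.4, -1.1]
grip_width: 0.245
grasp_force: 58.6
```

```bash
cat > m3.py <<'E'
from h import *
for n in("top","side"):
    im,d,W,p=cam(n,n+'1.png'); np.savez(n+'1.npz',im=im,W=W)
    hsv=cv2.cvtColor(im,cv2.COLOR_BGR2HSV).astype(int)
    m=(hsv[...,1]<90)&(hsv[...,2]>70)&(abs(W[...,0]-.54)<.05)&(abs(W[...,1]-.333)<.03)&(W[...,2]>.01)
    w=W[m]; 
    if len(w): print(n,len(w),np.percentile(w,[2,50,98],axis=0).round(4), np.polyfit(w[:,0],w[:,1],1))
    m=(hsv[...,0]<19)&(hsv[...,1]>120)&(hsv[...,2]>60)&(abs(W[...,0]-.45)<.07)&(abs(W[...,1]-.33)<.03)&(W[...,2]>.02)
    w=W[m]
    if len(w): print('handle',len(w),np.percentile(w,[2,50,98],axis=0).round(4))
print(env.get_obs())
E
python3 m3.py
```

```text
top 107 [[0.5064 0.326  0.0674]
 [0.5374 0.3308 0.0869]
 [0.5644 0.3359 0.0915]] [0.04047625 0.30935895]
handle 171 [[0.4058 0.3144 0.0639]
 [0.4743 0.3205 0.0899]
 [0.5005 0.3356 0.0955]]
side 114 [[0.5237 0.3295 0.054 ]
 [0.5536 0.3352 0.0814]
 [0.5654 0.3388 0.0859]] [0.04970615 0.30727321]
handle 461 [[0.4027 0.3159 0.0535]
 [0.4172 0.3347 0.0736]
 [0.487  0.35   0.1016]]
{'time': 3.5833, 'joint_positions': array([ 5.08990084e-01,  5.51253920e-01,  1.70041790e+00, -1.01467366e-04,
        8.87525955e-01,  2.04444362e+00]), 'joint_velocities': array([-0.00085956,  0.0335121 ,  0.02969422, -0.00039404, -0.00871887,
       -0.00016627]), 'joint_efforts': array([ 1.37225445e-02, -5.01842380e+01, -2.00417072e+01, -2.00183300e-02,
       -1.86522177e-02, -8.80803182e-04]), 'position': array([0.42693333, 0.3257067 , 0.07953699]), 'tcp_rot': array([-5.30214238e-04,  9.99842582e-01,  1.77024386e-02,  1.07437624e-03]), 'wrist_force': array([-0.13427053,  0.28043107, -1.15418745]), 'torque': array([ 0.03504972,  0.0811539 , -0.01813967]), 'grasp_force': 58.601367473602295, 'grip_width': 0.24337433391302424}
```

The hook is held and level (rod top about 0.085), with its tip about (0.1355, 0.007) from the TCP. I'll carry it high over the owl to a staging point in front of the riser.

Request:
{"fn": "jog_arm", "kwargs": {
  "increments": [
    [0,0,0,-0.03,0,0,0],
    [0,0,0,-0.065,0,0,0],
    [0,0.002,0.01,-0.08,0,0,0],
    [0,0.01,0.04,-0.08,0,0,0],
    [0,0.02,0.075,-0.08,0,0,0],
    [0,0.03,0.11,-0.08,0,0,0],
    [0,0.035,0.145,-0.08,0,0,0],
    [0,0.04,0.18,-0.08,0,0,0]
  ]
}}

```text
time: 4.25
position: [0.4723, 0.1453, 0.1573]
tcp_rot: [0.0, 1.0, 0.018, -0.001]
wrist_force: [0.2, -0.0, -1.8]
grip_width: 0.244
grasp_force: 59.0
```

Request:
{"fn": "jog_arm", "kwargs": {
  "increments": [
    [0,0.01,0.04,0,0,0,0],
    [0,0.015,0.07,0,0,0,0],
    [0,0.02,0.1,0,0,0,0],
    [0,0.022,0.118,0,0,0,0],
    [0,0.022,0.118,0.04,0,0,0],
    [0,0.022,0.118,0.08,0,0,0],
    [0,0.022,0.118,0.09,0,0,0],
    [0,0.022,0.118,0.09,0,0,0]
  ]
}}

```text
time: 4.92
position: [0.4961, 0.03, 0.0651]
tcp_rot: [-0.0, 1.0, 0.018, -0.004]
wrist_force: [-0.3, 0.7, -0.4]
grip_width: 0.246
grasp_force: 59.0
```

```bash
cat > m4.py <<'E'
from h import *
o=env.get_obs();t=o['position'];print(t.round(4),o['tcp_rot'].round(4),o['wrist_force'].round(1))
for n in("top","side"):
    im,d,W,p=cam(n,n+'2.png')
    hsv=cv2.cvtColor(im,cv2.COLOR_BGR2HSV).astype(int)
    m=(hsv[...,1]<90)&(hsv[...,2]>70)&(W[...,0]>t[0]+.075)&(W[...,0]<t[0]+.15)&(abs(W[...,1]-t[1])<.03)&(W[...,2]>.02)
    w=W[m]
    if len(w): print(n,len(w),np.percentile(w,[2,50,98],axis=0).round(4), np.polyfit(w[:,0],w[:,1],1))
E
python3 m4.py
```

```text
[0.4961 0.03   0.0651] [-4.000e-04  9.998e-01  1.760e-02 -4.400e-03] [-0.3  0.7 -0.4]
top 56 [[0.5968 0.0322 0.0633]
 [0.6146 0.0357 0.0679]
 [0.6317 0.04   0.0719]] [0.04276192 0.00979326]
side 99 [[0.5804 0.0336 0.0423]
 [0.616  0.039  0.0662]
 [0.6361 0.0434 0.0716]] [ 0.06461307 -0.00050846]
```

Request:
{"fn": "jog_arm", "kwargs": {
  "increments": [
    [0,0,0,0.01,0,0,0],
    [0,0,0.002,0.018,0,0,0],
    [0,0.02,0.004,0.018,0,0,0],
    [0,0.045,0.005,0.018,0,0,0],
    [0,0.075,0.005,0.018,0,0,0],
    [0,0.105,0.005,0.018,0,0,0],
    [0,0.126,0.005,0.018,0,0,0],
    [0,0.126,0.005,0.018,0,0,0]
  ]
}}

```text
time: 5.68
position: [0.6295, 0.0292, 0.051]
tcp_rot: [0.0, 1.0, 0.018, 0.003]
wrist_force: [-1.0, -0.3, -1.9]
grip_width: 0.246
grasp_force: 59.0
```

```bash
python3 - <<'E'
from h import *
o=env.get_obs();print(o['position'].round(4),o['wrist_force'].round(1))
a,_,_,_=cam('top');b,_,_,_=cam('side')
cv2.imwrite('pics/in.png',np.vstack([cv2.resize(a[100:200,270:440],(500,294),interpolation=cv2.INTER_CUBIC),cv2.resize(b[190:290,165:335],(500,294),interpolation=cv2.INTER_CUBIC)]))
E
```

```text
[0.6295 0.0292 0.051 ] [-1.  -0.3 -1.9]
```

View pics/in.png

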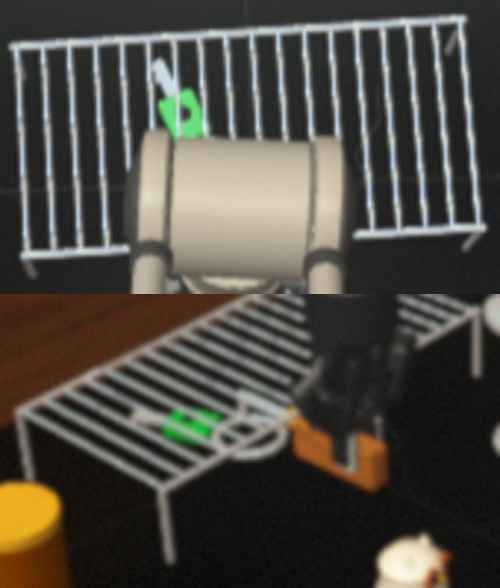

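The side crop shows the rod end over the far part of the ring's opening, about (243,415) against the ring centre (250,437). The key has not moved. Backing off a little, then lowering into the ring.

Request:
{"fn": "jog_arm", "kwargs": {
  "increments": [
    [0,-0.005,0,0,0,0,0],
    [0,-0.005,0,0.006,0,0,0],
    [0,-0.005,0,0.012,0,0,0],
    [0,-0.005,0,0.017,0,0,0],
    [0,-0.005,0,0.017,0,0,0],
    [0,-0.005,0,0.017,0,0,0]
  ]
}}

```text
time: 6.28
position: [0.6197, 0.0291, 0.0327]
tcp_rot: [-0.0, 1.0, 0.018, -0.001]
wrist_force: [-0.8, 0.8, -1.5]
grip_width: 0.243
grasp_force: 59.0
```

Request:
{"fn": "jog_arm", "kwargs": {
  "increments": [
    [0,-0.006,0,0,0,0,0],
    [0,-0.012,0.0,0,0,0,0],
    [0,-0.018,0.0,0,0,0,0],
    [0,-0.024,0.001,0,0,0,0],
    [0,-0.032,0.002,0,0,0,0],
    [0,-0.04,0.004,0,0,0,0],
    [0,-0.05,0.006,0,0,0,0],
    [0,-0.06,0.008,0,0,0,0]
  ]
}}

```text
time: 6.95
position: [0.5596, 0.0188, 0.0334]
tcp_rot: [0.0, 1.0, 0.018, 0.0]
wrist_force: [0.8, 0.3, -1.9]
grip_width: 0.246
grasp_force: 59.0
```

```bash
cat > m5.py <<'E'
from h import *
o=env.get_obs();t=o['position'];print(o['time'],t.round(4),o['wrist_force'].round(1))
for n in("top","side"):
    im,d,W,p=cam(n,n+'3.png')
    hsv=cv2.cvtColor(im,cv2.COLOR_BGR2HSV).astype(int)
    m=(hsv[...,0]>40)&(hsv[...,0]<80)&(hsv[...,1]>100)&(W[...,2]<.05)&(W[...,2]>.005)&(abs(W[...,1]-.03)<.12)&(W[...,0]>.4)
    w=W[m]
    if len(w):
        r=cv2.minAreaRect(w[:,:2].astype(np.float32)); print(n,len(w),np.median(w,0).round(4),r)
E
python3 m5.py
```

```text
6.95 [0.5596 0.0188 0.0334] [ 0.8  0.3 -1.9]
top 137 [0.7623 0.0493 0.0166] ((0.7665427923202515, 0.047533582895994186), (0.04356437548995018, 0.03407615050673485), 25.97640609741211)
side 74 [0.765  0.0548 0.015 ] ((0.7636500000953674, 0.048466455191373825), (0.0438840426504612, 0.037250369787216187), 23.462095260620117)
```

Request:
{"fn": "jog_arm", "kwargs": {
  "increments": [
    [0,-0.012,0,0,0,0,0],
    [0,-0.025,0,0,0,0,0],
    [0,-0.038,0,0,0,0,0],
    [0,-0.051,0,0,0,0,0],
    [0,-0.064,0,0,0,0,0],
    [0,-0.077,0,0,0,0,0],
    [0,-0.09,0,0,0,0,0],
    [0,-0.103,0,0,0,0,0]
  ]
}}

```text
time: 7.72
position: [0.4576, 0.0153, 0.0336]
tcp_rot: [0.0, 1.0, 0.018, 0.001]
wrist_force: [0.8, -0.6, -0.8]
grip_width: 0.242
grasp_force: 59.0
```

Request:
{"fn": "jog_arm", "kwargs": {
  "increments": [
    [0,-0.013,0,0,0,0,0],
    [0,-0.026,0,0,0,0,0],
    [0,-0.039,0,0,0,0,0],
    [0,-0.052,0,0,0,0,0],
    [0,-0.065,0,0,0,0,0],
    [0,-0.078,0,0,0,0,0],
    [0,-0.09,0,0,0,0,0],
    [0,-0.1,0,0,0,0,0]
  ]
}}

```text
time: 8.38
position: [0.3574, 0.0117, 0.0336]
tcp_rot: [0.0, 1.0, 0.018, 0.001]
wrist_force: [0.1, 0.5, -1.3]
grip_width: 0.246
grasp_force: 59.0
```

```bash
python3 m5.py
```

```text
8.3833 [0.3574 0.0117 0.0336] [ 0.1  0.5 -1.3]
top 213 [0.5656 0.0261 0.0172] ((0.5674221515655518, 0.025992056354880333), (0.04342808201909065, 0.03393908590078354), 12.633841514587402)
side 202 [0.5625 0.0325 0.0148] ((0.5661860108375549, 0.027270136401057243), (0.04853900149464607, 0.03804715722799301), 17.11644172668457)
```

View pics/side3.png

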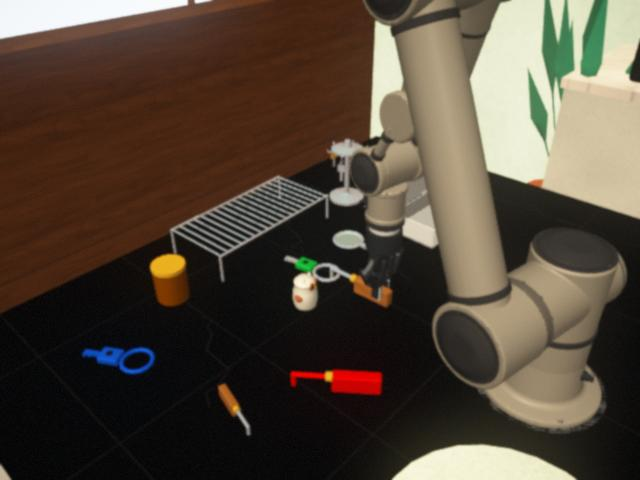

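The side view shows the key out in front of the riser: head (305,265), ring (327,271), with the hook in the ring. I'll pull a little further for margin, then lift the hook out and carry it back to its old free spot.

Request:
{"fn": "jog_arm", "kwargs": {
  "increments": [
    [0,-0.01,0,0,0,0,0],
    [0,-0.02,0,0,0,0,0],
    [0,-0.026,0,0,0,0,0],
    [0,-0.026,0,0,0,0,0],
    [0,-0.02,0,0,0,0,0],
    [0,-0.018,0,-0.01,0,0,0],
    [0,-0.018,0,-0.03,0,0,0],
    [0,-0.018,0,-0.06,0,0,0]
  ]
}}

```text
time: 9.15
position: [0.3399, 0.0113, 0.0931]
tcp_rot: [-0.0, 1.0, 0.018, -0.002]
wrist_force: [0.6, -0.4, -2.5]
grip_width: 0.244
grasp_force: 59.0
```

Request:
{"fn": "jog_arm", "kwargs": {
  "increments": [
    [0,0,0,-0.04,0,0,0],
    [0,0.01,-0.02,-0.075,0,0,0],
    [0,0.02,-0.06,-0.075,0,0,0],
    [0,0.035,-0.1,-0.075,0,0,0],
    [0,0.05,-0.14,-0.075,0,0,0],
    [0,0.06,-0.18,-0.075,0,0,0],
    [0,0.07,-0.22,-0.075,0,0,0],
    [0,0.075,-0.26,-0.075,0,0,0]
  ]
}}

```text
time: 9.82
position: [0.4068, 0.2767, 0.1686]
tcp_rot: [-0.0, 1.0, 0.018, 0.001]
wrist_force: [1.4, -0.8, -1.4]
grip_width: 0.244
grasp_force: 59.1
```

```bash
python3 m5.py; python3 -c "
from h import *
print(env.get_obs())"
```

```text
9.8167 [0.4068 0.2767 0.1686] [ 1.4 -0.8 -1.4]
top 220 [0.5396 0.0244 0.0165] ((0.5408505797386169, 0.024776402860879898), (0.04374060034751892, 0.03629261255264282), 11.674428939819336)
side 202 [0.5397 0.0301 0.0143] ((0.5416397452354431, 0.026587873697280884), (0.04569140449166298, 0.03867047280073166), 11.474437713623047)
{'time': 9.9167, 'joint_positions': array([4.46121410e-01, 3.62586459e-01, 1.72593711e+00, 1.65538811e-03,
       1.04962146e+00, 1.97545867e+00]), 'joint_velocities': array([-0.08232464, -0.04035764,  0.09125249, -0.04167442,  0.00856021,
       -0.07674251]), 'joint_efforts': array([  1.95752509, -41.40841126, -23.40840697,   0.3846609 ,
        -0.16663868,   0.77075941]), 'position': array([0.40656289, 0.27961636, 0.16841775]), 'tcp_rot': array([-0.00136586,  0.99979184,  0.02031723,  0.00127366]), 'wrist_force': array([-0.02784677,  0.15433213, -0.97492911]), 'torque': array([-0.01092662,  0.0535057 ,  0.03180219]), 'grasp_force': 59.22777593135834, 'grip_width': 0.24204450298147392}
```

Request:
{"fn": "jog_arm", "kwargs": {
  "increments": [
    [0,0.01,-0.03,0,0,0,0],
    [0,0.015,-0.046,0.03,0,0,0],
    [0,0.015,-0.046,0.065,0,0,0],
    [0,0.015,-0.046,0.1,0,0,0],
    [0,0.015,-0.046,0.12,0,0,0],
    [0,0.015,-0.046,0.13,0,0,0],
    [0,0.015,-0.046,0.136,0,0,0],
    [0,0.015,-0.046,0.136,0,0,0]
  ]
}}

```text
time: 10.58
position: [0.4191, 0.3202, 0.0318]
tcp_rot: [0.0, 1.0, 0.018, -0.0]
wrist_force: [0.1, -0.7, -1.4]
grip_width: 0.245
grasp_force: 59.4
```

Request:
{"fn": "jog_arm", "kwargs": {
  "increments": [
    [0,0,0,0.001,0,0,0],
    [0,0,0,0.002,0,0,0],
    [0,0,0,0.002,0,0,0]
  ]
}}

```text
time: 10.83
position: [0.4194, 0.3206, 0.0314]
tcp_rot: [-0.001, 1.0, 0.018, 0.001]
wrist_force: [0.2, 0.8, -1.6]
grip_width: 0.243
grasp_force: 59.4
```

Request:
{"fn": "jog_arm", "kwargs": {
  "increments": [
    [0,0,0,0.001,0,0,0],
    [0,0,0,0.0015,0,0,0],
    [0.3,0,0,0.0015,0,0,0],
    [0.45,0,0,0.0015,0,0,0],
    [0.6,0,0,0.0015,0,0,0],
    [0.6,0,0,0.0015,0,0,0],
    [0.6,0,0,-0.03,0,0,0],
    [0.6,0,0,-0.07,0,0,0]
  ]
}}

```text
time: 11.5
position: [0.4167, 0.319, 0.0982]
tcp_rot: [0.002, 1.0, 0.018, -0.003]
wrist_force: [1.3, 0.1, -0.4]
grip_width: 0.601
grasp_force: 0.0
```

Request:
{"fn": "jog_arm", "kwargs": {
  "increments": [
    [0.6,0,0,-0.04,0,0,0],
    [0.6,0,0.04,-0.08,0,0,0],
    [0.6,0,0.08,-0.1,0,0,0],
    [0.6,0,0.12,-0.1,0,0,0],
    [0.6,0,0.12,-0.1,0,0,0]
  ]
}}

```text
time: 11.92
position: [0.4234, 0.1971, 0.2022]
tcp_rot: [0.0, 1.0, 0.017, 0.002]
wrist_force: [1.4, 0.7, -0.4]
grip_width: 0.601
grasp_force: 0.0
```

```bash
cat > m6.py <<'E'
from h import *
from scipy.optimize import least_squares
o=env.get_obs();print(o['time'],o['position'].round(4),o['tcp_rot'].round(4))
for n in("top","side"):
    im,d,W,p=cam(n,n+'4.png')
    hsv=cv2.cvtColor(im,cv2.COLOR_BGR2HSV).astype(int)
    g=(hsv[...,0]>40)&(hsv[...,0]<80)&(hsv[...,1]>100)&(W[...,2]<.05)&(W[...,2]>.005)&(abs(W[...,1]-.03)<.12)&(W[...,0]>.4)
    w=W[g]
    if len(w): 
        r=cv2.minAreaRect(w[:,:2].astype(np.float32)); hd=np.array(r[0]); print(n,'head',len(w),hd.round(4),np.round(r[1],4),round(r[2],1),'ztop',np.percentile(w[:,2],[50,90]).round(4))
        s=W[(hsv[...,1]<70)&(hsv[...,2]>90)&(W[...,2]<.03)&(W[...,2]>0)&(np.hypot(W[...,0]-hd[0],W[...,1]-hd[1])<.1)&(W[...,0]<.56)]
        c=hd-[.055,.012]
        for k in range(6):
            q=s[abs(np.hypot(*(s[:,:2]-c).T)-.03)<.01]
            f=least_squares(lambda P:np.hypot(q[:,0]-P[0],q[:,1]-P[1])-.03,c,loss='soft_l1',f_scale=.003);c=f.x
        print('ring',c.round(4),len(q),'yaw',np.degrees(np.arctan2(*(hd-c)[::-1])).round(1),'dist',np.hypot(*(hd-c)).round(4))
    m=(hsv[...,0]<19)&(hsv[...,1]>120)&(hsv[...,2]>60)&(abs(W[...,0]-.44)<.07)&(abs(W[...,1]-.325)<.03)&(W[...,2]>.015)
    if m.sum(): print('hook',np.percentile(W[m],[2,50,98],axis=0).round(4).tolist())
E
python3 m6.py
```

```text
11.9167 [0.4234 0.1971 0.2022] [4.000e-04 9.999e-01 1.720e-02 1.700e-03]
top head 220 [0.5411 0.0228] [0.0442 0.037 ] 11.1 ztop [0.0167 0.0192]
ring [0.4865 0.0135] 276 yaw 9.7 dist 0.0555
side head 201 [0.5412 0.0268] [0.0457 0.0356] 8.0 ztop [0.0143 0.0168]
ring [0.4863 0.0158] 229 yaw 11.3 dist 0.0559
hook [[0.3947, 0.3119, 0.0159], [0.4328, 0.3285, 0.035], [0.4823, 0.3353, 0.0398]]
```

The hook stands upright on the table. The key's head is at (0.541, 0.0245), its yaw is about 10.5° and its top is 16 mm up. Going over the head now.

Request:
{"fn": "jog_arm", "kwargs": {
  "increments": [
    [0.65,0.1115,0.1765,0,0,0,-8.5],
    [0.65,0.1115,0.1765,0,0,0,-8.5],
    [0.65,0.1115,0.1765,0,0,0,-8.5],
    [0.65,0.1115,0.1765,0,0,0,-8.5],
    [0.65,0.1115,0.1765,0,0,0,-8.5],
    [0.65,0.1115,0.1765,0.03,0,0,-8.5],
    [0.65,0.1115,0.1765,0.07,0,0,-8.5],
    [0.65,0.1115,0.1765,0.1,0,0,-8.5]
  ]
}}

```text
time: 12.68
position: [0.5405, 0.0279, 0.0975]
tcp_rot: [-0.0, 0.996, 0.091, -0.001]
wrist_force: [-0.5, 0.2, -0.6]
grip_width: 0.651
grasp_force: 0.0
```

Request:
{"fn": "jog_arm", "kwargs": {
  "increments": [
    [0.65,0,0,0,0,0,0],
    [0.65,0,0,0,0,0,0]
  ]
}}

```text
time: 12.85
position: [0.5399, 0.0287, 0.099]
tcp_rot: [-0.0, 0.996, 0.092, -0.002]
wrist_force: [0.0, 0.1, 0.2]
grip_width: 0.653
grasp_force: 0.0
```

```bash
python3 -c "
from h import *
for i in range(3):
    cam('top');o=env.get_obs();print(o['position'].round(4),o['tcp_rot'].round(4))"
```

```text
[0.5413 0.0286 0.1009] [-0.000e+00  9.957e-01  9.220e-02  1.000e-04]
[0.5419 0.0285 0.1019] [2.000e-04 9.957e-01 9.220e-02 1.300e-03]
[0.5421 0.0284 0.1024] [4.000e-04 9.957e-01 9.220e-02 1.900e-03]
```

Request:
{"fn": "jog_arm", "kwargs": {
  "increments": [
    [0.65,0,0.004,0.03,0,0,0],
    [0.65,0,0.004,0.055,0,0,0],
    [0.65,0,0.004,0.075,0,0,0],
    [0.65,0,0.004,0.083,0,0,0],
    [0.65,0,0.004,0.083,0,0,0],
    [0.3,0,0.004,0.083,0,0,0],
    [0.1,0,0.004,0.083,0,0,0],
    [0.1,0,0.004,0.083,0,0,0]
  ],
  "squeeze": 60
}}

```text
time: 13.67
position: [0.5428, 0.0239, 0.0195]
tcp_rot: [0.0, 0.996, 0.092, 0.002]
wrist_force: [-0.7, 0.2, 7.0]
grip_width: 0.378
grasp_force: 60.3
```

Request:
{"fn": "jog_arm", "kwargs": {
  "increments": [
    [0.1,0,0,0,0,0,0],
    [0.1,0,0,0,0,0,0],
    [0.1,0,0,-0.01,0,0,0],
    [0.1,0,0,-0.03,0,0,0],
    [0.1,0,0,-0.05,0,0,0],
    [0.1,0,0,-0.05,0,0,0]
  ]
}}

```text
time: 14.17
position: [0.5439, 0.0238, 0.0719]
tcp_rot: [0.001, 0.996, 0.092, 0.004]
wrist_force: [1.6, -0.7, -0.3]
grip_width: 0.378
grasp_force: 59.6
```

```bash
python3 - <<'E'
from h import *
b,_,W,_=cam('side');o=env.get_obs();print(o['position'],o['wrist_force'],o['grip_width'])
a,_,_,_=cam('top')
cv2.imwrite('pics/kl.png',np.hstack([cv2.resize(b[190:330,250:420],(480,396),interpolation=cv2.INTER_CUBIC),cv2.resize(a[180:300,260:360],(320,396))]))
E
```

```text
[0.54300891 0.02378689 0.07011974] [-0.00701345  0.0690162  -1.11884837] 0.37903617470001627
```

View pics/kl.png

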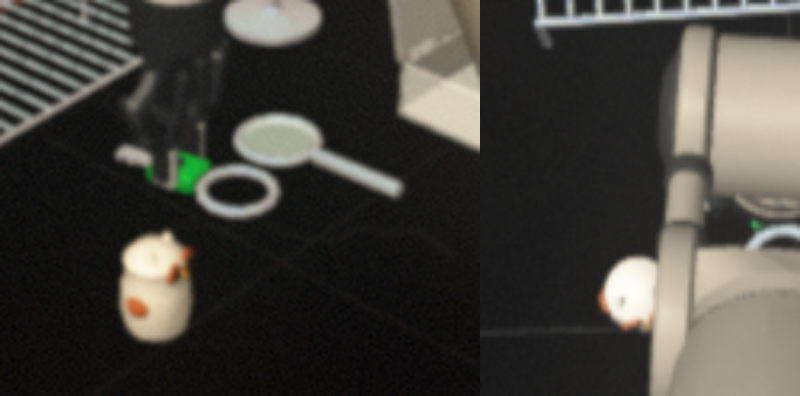

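The side crop shows the key held at its head and level: head (180,172), ring (237,192). Carrying it to the box while turning it along the box's y.

Request:
{"fn": "jog_arm", "kwargs": {
  "increments": [
    [0.1,0,0,-0.03,0,0,0],
    [0.1,0,0.01,-0.065,0,0,-5],
    [0.1,-0.01,0.03,-0.1,0,0,-12],
    [0.1,-0.03,0.06,-0.1,0,0,-19],
    [0.1,-0.045,0.09,-0.1,0,0,-26],
    [0.1,-0.06,0.12,-0.1,0,0,-33],
    [0.1,-0.075,0.15,-0.1,0,0,-40],
    [0.1,-0.09,0.18,-0.1,0,0,-47]
  ]
}}

```text
time: 14.93
position: [0.4852, -0.1687, 0.1666]
tcp_rot: [-0.001, 0.88, 0.476, -0.0]
wrist_force: [1.3, -0.2, -0.9]
grip_width: 0.378
grasp_force: 59.9
```

```bash
cat > g.py <<'E'
import sys
from h import *
from scipy.spatial.transform import Rotation as R
tx,ty,tz,yaw=map(float,sys.argv[1:5]); cam('top'); o=env.get_obs()
w,x,y,z=o['tcp_rot'];M=R.from_quat([x,y,z,w]).as_matrix()
cy=np.degrees(np.arctan2(M[1,0],M[0,0]))
print(o['time'],o['position'].round(4),'yaw',cy.round(2),'M',M[:,2].round(3),'f',o['wrist_force'].round(1),'jog',(M.T@(np.array([tx,ty,tz])-o['position'])).round(4),'az',(cy-yaw).round(1),'j',o['joint_positions'].round(2))
E
python3 g.py 0.445 -0.3275 0.17 89
```

```text
14.9833 [ 0.4841 -0.174   0.1665] yaw 57.34 M [-0.002 -0.003 -1.   ] f [ 0.1 -5.2 -1.3] jog [-0.1503  0.0499 -0.003 ] az -31.7 j [-0.49  0.4   1.67 -0.    1.07  0.08]
```

Request:
{"fn": "jog_arm", "kwargs": {
  "increments": [
    [0.1,-0.03,0.01,0,0,0,-7],
    [0.1,-0.06,0.02,0,0,0,-14],
    [0.1,-0.09,0.03,0,0,0,-21],
    [0.1,-0.12,0.04,0,0,0,-28],
    [0.1,-0.14,0.046,0,0,0,-31.7],
    [0.1,-0.15,0.05,0,0,0,-31.7],
    [0.1,-0.15,0.05,0,0,0,-31.7]
  ]
}}

```text
time: 15.57
position: [0.4444, -0.3217, 0.1665]
tcp_rot: [-0.0, 0.72, 0.694, -0.0]
wrist_force: [-0.2, -0.5, 0.4]
grip_width: 0.374
grasp_force: 59.9
```

```bash
python3 g.py 0.445 -0.3275 0.0245 89; python3 - <<'E'
from h import *
a,_,_,_=cam('top');b,_,_,_=cam('side')
cv2.imwrite('pics/bx.png',np.hstack([cv2.resize(a[200:330,420:590],(400,306),interpolation=cv2.INTER_CUBIC),cv2.resize(b[130:260,340:510],(400,306),interpolation=cv2.INTER_CUBIC)]))
E
```

```text
15.6167 [ 0.4448 -0.3202  0.1665] yaw 87.89 M [-0.001  0.001 -1.   ] f [-0.5  0.9 -0.6] jog [-0.0075  0.0006  0.142 ] az -1.1 j [-0.76  0.46  1.57  0.    1.11 -0.73]
```

View pics/bx.png

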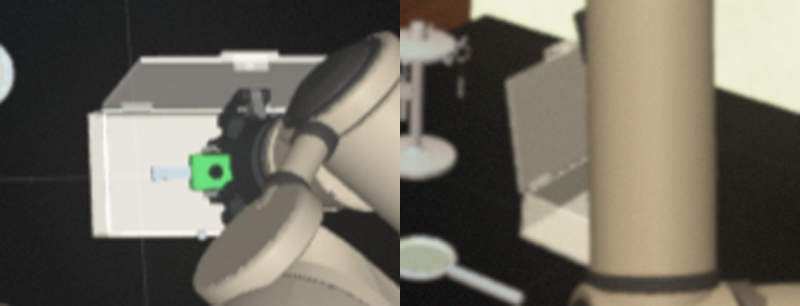

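The top crop shows the key above the box, its blade pointing left along the box's y, and the arm clear of the lid. Lowering it in.

Request:
{"fn": "jog_arm", "kwargs": {
  "increments": [
    [0.1,-0.007,0,0.01,0,0,-1],
    [0.1,-0.007,0,0.03,0,0,-1],
    [0.1,-0.007,0,0.055,0,0,-1],
    [0.1,-0.007,0,0.08,0,0,-1],
    [0.1,-0.007,0,0.105,0,0,-1],
    [0.1,-0.007,0,0.125,0,0,-1],
    [0.1,-0.007,0,0.137,0,0,-1],
    [0.1,-0.007,0,0.139,0,0,-1]
  ]
}}

```text
time: 16.38
position: [0.4443, -0.3245, 0.026]
tcp_rot: [-0.002, 0.712, 0.702, 0.0]
wrist_force: [0.3, -0.3, 0.0]
grip_width: 0.375
grasp_force: 59.9
```

Request:
{"fn": "jog_arm", "kwargs": {
  "increments": [
    [0.1,0,0,0.001,0,0,0],
    [0.1,0,0,0.002,0,0,0],
    [0.1,0,0,0.002,0,0,0]
  ]
}}

```text
time: 16.63
position: [0.4456, -0.3272, 0.0273]
tcp_rot: [0.001, 0.712, 0.702, 0.0]
wrist_force: [0.3, 0.4, -0.1]
grip_width: 0.375
grasp_force: 59.9
```

Request:
{"fn": "jog_arm", "kwargs": {
  "increments": [
    [0.1,0,0,0.0015,0,0,0],
    [0.1,0,0,0.002,0,0,0],
    [0.45,0,0,0.002,0,0,0],
    [0.58,0,0,0.002,0,0,0],
    [0.58,0,0,0.002,0,0,0],
    [0.58,0,0,-0.02,0,0,0],
    [0.58,0,0,-0.05,0,0,0],
    [0.58,0,0,-0.09,0,0,0]
  ]
}}

```text
time: 17.3
position: [0.4436, -0.3262, 0.1152]
tcp_rot: [-0.003, 0.712, 0.702, -0.0]
wrist_force: [0.5, 0.5, -0.3]
grip_width: 0.577
grasp_force: 0.0
```

Request:
{"fn": "jog_arm", "kwargs": {
  "increments": [
    [0.58,0,0,-0.04,0,0,0],
    [0.3,0,-0.03,-0.08,0,0,0],
    [0,0,-0.07,-0.12,0,0,0],
    [0,0,-0.1,-0.14,0,0,0],
    [0,0,-0.1,-0.14,0,0,0],
    [0,0,-0.1,-0.14,0,0,0]
  ]
}}

```text
time: 17.8
position: [0.3434, -0.3266, 0.2597]
tcp_rot: [0.003, 0.713, 0.701, -0.001]
wrist_force: [0.6, -0.2, -0.2]
grip_width: -0.002
grasp_force: 0.0
```

```bash
python3 - <<'E'
from h import *
o=env.get_obs();print(o['time'],o['position'].round(4),o['tcp_rot'].round(3))
a,_,W,_=cam('top');b,_,V,_=cam('side')
for X in(W,V):
    m=(X[...,2]>.075)&(X[...,2]<.21)&(X[...,0]>.505)&(X[...,0]<.6)&(X[...,1]>-.445)&(X[...,1]<-.24)
    q=X[m]
    if len(q):print(len(q),q.min(0),q.max(0),'slope',np.polyfit(q[:,2]-.055,q[:,0],1))
hsv=cv2.cvtColor(a,cv2.COLOR_BGR2HSV).astype(int)
g=(hsv[...,0]>40)&(hsv[...,0]<80)&(hsv[...,1]>60)&(W[...,1]<-.2)&(W[...,0]<.55);print('head',g.sum(),np.median(W[g],0))
cv2.imwrite('pics/bx2.png',np.hstack([cv2.resize(a[200:330,420:590],(400,306),interpolation=cv2.INTER_CUBIC),cv2.resize(b[130:260,340:510],(400,306),interpolation=cv2.INTER_CUBIC)]))
E
```

```text
17.8 [ 0.3434 -0.3266  0.2597] [ 0.003  0.713  0.701 -0.001]
1696 [ 0.51595041 -0.44146541  0.07513894] [ 0.54964454 -0.24985495  0.19877782] slope [0.21390676 0.51435409]
1752 [ 0.51717929 -0.4369195   0.07508179] [ 0.55258096 -0.24469234  0.19651304] slope [0.21206964 0.5180656 ]
head 230 [ 0.44403126 -0.3272274   0.02015616]
```

View pics/bx2.png

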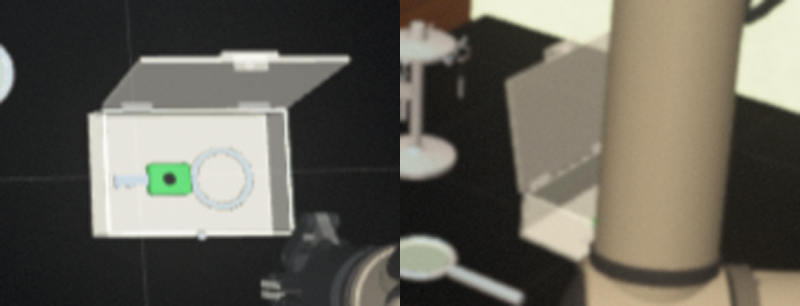

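The key lies flat in the box (head top at 0.020), blade left. The lid is at about 1.78 rad. With the fingers shut, I'll go over the lid to behind it.

Request:
{"fn": "jog_arm", "kwargs": {
  "increments": [
    [0,0,0,-0.03,0,0,0],
    [0,-0.003,0.04,-0.04,0,0,0],
    [0,-0.006,0.08,-0.04,0,0,0],
    [0,-0.009,0.12,-0.04,0,0,0],
    [0,-0.013,0.16,-0.04,0,0,0],
    [0,-0.013,0.2,-0.04,0,0,0],
    [0,-0.013,0.242,-0.04,0,0,0],
    [0,-0.013,0.242,-0.04,0,0,0]
  ]
}}

```text
time: 18.57
position: [0.5936, -0.3404, 0.2891]
tcp_rot: [-0.003, 0.711, 0.704, 0.001]
wrist_force: [-1.0, -0.2, -1.3]
grip_width: 0.002
grasp_force: 0.0
```

```bash
python3 g.py 0.585 -0.3435 0.18 89
```

```text
18.6167 [ 0.5906 -0.3407  0.2899] yaw 89.38 M [-0.005  0.005 -1.   ] f [-0.3 -0.4  0.2] jog [-0.0034 -0.005   0.1099] az 0.4 j [-0.64  0.63  0.93  0.    1.59 -0.63]
```

Request:
{"fn": "jog_arm", "kwargs": {
  "increments": [
    [0,-0.003,-0.002,0.02,0,0,0],
    [0,-0.003,-0.003,0.045,0,0,0],
    [0,-0.003,-0.003,0.07,0,0,0],
    [0,-0.003,-0.003,0.095,0,0,0],
    [0,-0.003,-0.003,0.11,0,0,0],
    [0,-0.003,-0.003,0.11,0,0,0],
    [0,-0.003,-0.003,0.11,0,0,0]
  ]
}}

```text
time: 19.2
position: [0.583, -0.3448, 0.1852]
tcp_rot: [-0.001, 0.712, 0.702, -0.0]
wrist_force: [0.0, 0.2, -0.2]
grip_width: -0.001
grasp_force: 0.0
```

Request:
{"fn": "jog_arm", "kwargs": {
  "increments": [
    [0,0,-0.02,0,0,0,0],
    [0,0,-0.038,-0.002,0,0,0],
    [0,0,-0.052,-0.003,0,0,0],
    [0,0,-0.067,-0.002,0,0,0],
    [0,0,-0.082,-0.001,0,0,0],
    [0,0,-0.095,0.004,0,0,0],
    [0,0,-0.107,0.009,0,0,0],
    [0,0,-0.119,0.018,0,0,0]
  ]
}}

```text
time: 19.87
position: [0.4651, -0.3445, 0.1711]
tcp_rot: [0.003, 0.712, 0.702, 0.0]
wrist_force: [0.7, 0.1, 0.6]
grip_width: 0.0
grasp_force: 0.3
```

```bash
cat > l.py <<'E'
from h import *
o=env.get_obs();print(o['time'],o['position'].round(4),o['wrist_force'].round(1))
for n in('side','top'):
    b,_,V,_=cam(n)
    m=(V[...,2]>.062)&(V[...,2]<.21)&(V[...,0]>.35)&(V[...,0]<.51)&((abs(V[...,1]+.26)<.013)|(abs(V[...,1]+.425)<.012))
    q=V[m]
    if len(q)>20:
        print(n,len(q),q.min(0).round(3),q.max(0).round(3),'theta~',np.degrees(np.arctan2(q[:,2]-.055,.516-q[:,0]))[np.hypot(q[:,2]-.055,.516-q[:,0])>.06].mean())
E
python3 l.py
```

```text
19.8667 [ 0.4651 -0.3445  0.1711] [0.7 0.1 0.6]
side 120 [ 0.45  -0.273  0.07 ] [ 0.51  -0.247  0.169] theta~ 60.24259451205527
top 307 [ 0.445 -0.273  0.07 ] [ 0.51  -0.248  0.169] theta~ 59.371698535204935
```

Request:
{"fn": "jog_arm", "kwargs": {
  "increments": [
    [0,0,-0.012,0.01,0,0,0],
    [0,0,-0.023,0.022,0,0,0],
    [0,0,-0.032,0.036,0,0,0],
    [0,0,-0.04,0.05,0,0,0],
    [0,0,-0.046,0.062,0,0,0],
    [0,0,-0.049,0.07,0,0,0],
    [0,0,-0.05,0.076,0,0,0],
    [0,0,-0.05,0.076,0,0,0]
  ]
}}

```text
time: 20.63
position: [0.4149, -0.3429, 0.092]
tcp_rot: [-0.0, 0.712, 0.702, 0.0]
wrist_force: [-0.0, -0.1, -0.3]
grip_width: -0.002
grasp_force: 0.0
```

```bash
python3 l.py
```

```text
20.6333 [ 0.4149 -0.3429  0.092 ] [-0.  -0.1 -0.3]
side 123 [ 0.385 -0.436  0.062] [ 0.509 -0.247  0.079] theta~ 12.444297841272032
top 654 [ 0.389 -0.437  0.062] [ 0.509 -0.247  0.084] theta~ 12.813424359056874
```

Request:
{"fn": "jog_arm", "kwargs": {
  "increments": [
    [0,0,-0.008,0,0,0,0],
    [0,0,-0.008,0.004,0,0,0],
    [0,0,-0.008,0.007,0,0,0],
    [0,0,-0.008,0.01,0,0,0],
    [0,0,-0.008,0.012,0,0,0],
    [0,0,-0.008,0.014,0,0,0]
  ]
}}

```text
time: 21.23
position: [0.4061, -0.3429, 0.079]
tcp_rot: [-0.0, 0.712, 0.702, -0.001]
wrist_force: [-3.6, -1.2, 5.2]
grip_width: -0.001
grasp_force: 2.7
```

Request:
{"fn": "jog_arm", "kwargs": {
  "increments": [
    [0,0,0,0.001,0,0,0],
    [0,0,0,0.002,0,0,0],
    [0,0,0,0.003,0,0,0]
  ]
}}

```text
time: 21.48
position: [0.4068, -0.3427, 0.0751]
tcp_rot: [0.0, 0.712, 0.702, 0.0]
wrist_force: [-0.5, -0.6, -0.6]
grip_width: 0.002
grasp_force: 0.0
```

Request:
{"fn": "jog_arm", "kwargs": {
  "increments": [
    [0,0,0,0.001,0,0,0],
    [0,0,0,0.002,0,0,0],
    [0,0,0,0.003,0,0,0],
    [0,0,0,0.003,0,0,0]
  ]
}}

```text
time: 21.82
position: [0.4068, -0.3428, 0.0741]
tcp_rot: [0.001, 0.712, 0.702, -0.0]
wrist_force: [-5.0, 3.3, 16.8]
grip_width: 0.002
grasp_force: 8.8
```

Request:
{"fn": "jog_arm", "kwargs": {
  "increments": [
    [0,0,0,-0.02,0,0,0],
    [0,0,0,-0.05,0,0,0],
    [0,0,0,-0.09,0,0,0],
    [0,0,-0.04,-0.13,0,0,0],
    [0,0,-0.08,-0.16,0,0,0],
    [0,0,-0.08,-0.16,0,0,0],
    [0,0,-0.08,-0.16,0,0,0]
  ]
}}

```text
time: 22.4
position: [0.325, -0.3424, 0.2357]
tcp_rot: [0.003, 0.713, 0.701, -0.001]
wrist_force: [0.4, -0.3, -0.5]
grip_width: -0.002
grasp_force: 0.0
```

```bash
python3 - <<'E'
from h import *
print(env.get_obs()['time'])
for n in('side','top'):
    b,_,V,_=cam(n,n+'9.png')
    for x in(.39,.41,.45,.49,.51):
        m=(abs(V[...,0]-x)<.008)&(V[...,1]<-.255)&(V[...,1]>-.43)&(V[...,2]>.045)&(V[...,2]<.1);print(n,x,m.sum(),np.median(V[m][:,2]).round(4) if m.any() else '')
E
```

```text
22.4
side 0.39 0 
side 0.41 0 
side 0.45 46 0.0596
side 0.49 115 0.0596
side 0.51 150 0.06
top 0.39 459 0.061
top 0.41 496 0.0611
top 0.45 487 0.061
top 0.49 488 0.0611
top 0.51 406 0.0611
```

View pics/top9.png

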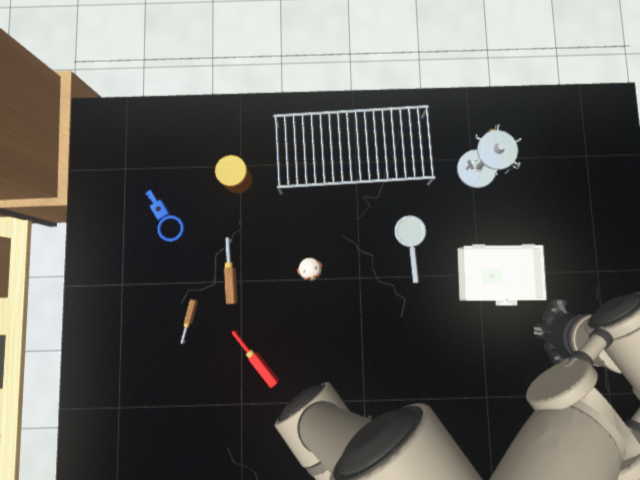

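The top view shows the lid shut flat: 0.061 along its whole depth, tab at (507,302). The key shows through it at (492,275). The hook stands at (230,270), and the owl, magnifier, candle and carousel have not moved. Handing in.

```bash
python3 -c "
from workcell import env
print(env.finish_job())"
```

```text
the job is handed in; nothing more can be done
None
```

I dragged the key out with the hook and stood the hook on the table, then laid the key in the box and snapped the lid shut. The last picture shows the owl, magnifying glass, candle and carousel where they started, and I handed the job in at about 22.5 s.

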